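# Trim the cellar humidity gauge with a flat driver

## Robot

A 6-joint arm with a two-finger parallel gripper is mounted at the origin on the work surface; the furniture and walls round the work are solid. World frame = base frame: x ahead of the robot, y to its left, z up, the work surface at z = 0. Lengths are in mm, angles in degrees, forces in N, time in s.
With the tool pointing down it reaches from about 350 to 850 mm from the base axis. Payload 8.1 kg.
Tool frame: the origin (TCP) lies at the very end of the fingers, on their centre line; the grasp point (between the pads) lies 19 mm behind it (r.grip_point_offset is the distance from the TCP to the grasp point, in mm); z points along the fingers, y is the line along which they close (so a half turn about z gives the same grasp; the last joint's range is limited). The gripper opens to 85 mm and grips with 20 to 120 N. Pads are 22 mm wide; open, the fingers measure 114 mm over their backs; the gripper's body (76 mm by 85 mm) begins 54 mm behind the grasp point. The pads swing forward as they close: fully open they stand 13 mm farther back than shut.
Start: joints at [-74.622, 7.471, 85.268, -0, 87.261, -4.893], TCP at [207.899, -562.835, 231.292] pointing down, gripper open.
Joint ranges: [-169.43, 169.43], [-51.17, 129.36], [1.28, 143.12], [-76.62, 256.62], [0, 156.53], [-152.29, 152.29]. Speed limits (degrees/s): [136.94, 136.94, 159.86, 180, 180, 180].

## Interface

Orientations are given as [roll, pitch, yaw] about the fixed x, y, z axes, in that order (R = Rz(yaw) Ry(pitch) Rx(roll)).
In Python, from bench import status, eyes, r gives the robot as it stands.
- The arm moves only by the shell command python3 -m handwheel 'ROWS' [FORCE]. ROWS is a JSON object whose one key "series" holds a list that holds one entry, the list of rows, each a list of 7 numbers: the shift along the tool's x, y, z in cm, then the turn, a rotation vector about the tool's x, y, z in rad, then the opening, from 0 (shut) to 1 (fully open). In form: {"series": [[[tx, ty, tz, rx, ry, rz, claw], ...]]}. A call has 1 to 12 rows; each row is the pose to reach, as a shift and turn from the pose commanded when the call began, along the tool's axes at that moment; what a row does not reach only later rows make up. A row lasts 1/8 s, in which the tool goes at most 62.5 mm and 10.7 degrees, less where a joint would pass 70% of its speed; a pose out of reach is approached as far as the arm can. A call with a gripper value outside its range is refused whole. The fingers move at their own pace and stop on an object; FORCE is the grip in N (left out, the last holds). Time passes only in rows, so rows that repeat a pose let the fingers close. It gives the time, the measured TCP pose, the force, the opening and the grip force at its end, in the units of the state.
- status.sense(): the state, without advancing time (a new reading comes with each control period).
- eyes.snapshot(name): name is "scene" or "top" or "wrist"; returns a dict with "img" (400x640x3 uint8, red, green, blue), "mtx" (3x3 intrinsics, pixels), "R" (3x3) and "t" (3): a world point X has camera coordinates R X + t. Camera axes: x right, y down, z forward; pixel columns grow to the right and rows downward; lengths in mm; the calibration is good to about 2 mm. A picture is of the moment at which its call begins. There is no depth.
- r.hand_in(): hands the job in; it is judged then, once.
The state is a dict: "time": time; "joint_pos": joint angles; "qd": joint speeds; "joint_efforts": joint torques, N m; "tool_pos": TCP position; "tcp_rot": TCP orientation; "ft_force": force on the tool from outside, world axes, zero at the start; "wrist_torque": the same for the moment, N m; "finger_gap": finger opening in mm; "grip_force": force on a finger pad.
Only numpy, scipy, OpenCV 4.12 (cv2) and the standard library are available. Lean on these libraries where they do the work, as an engineer would, in place of code of your own. Each camera call takes 0.05 s, during which the arm holds its last target. There are 200 camera calls.

## Task

Trim the cellar's humidity gauge: take the flat driver out of its stand, feel its blade into the slot of the gauge's spring-loaded trim screw, and, keeping it lightly pressed against the bottom of the slot all the while, turn the screw clockwise until the black needle points where the red hand points. It is a delicate instrument: never press on it with more than about 15 N, and touch it with nothing but the driver's blade. Then stand the driver back in the hole of its stand, fully home, and leave the glass and the corkscrew where they are.

Things in the scene. Friction and masses are not known exactly. Their poses are not given: they have to be found in the camera images.
- gauge: humidity gauge, a dark wooden block fixed on the table on its back, 116 (its x) x 156 (its y) x 50 mm high, origin under its centre. Its upper face, 50 mm above the origin, carries a white dial with a brass rim (93 mm across, rising 10 mm above the face) centred at its (0, +26 mm), and the trim screw's bore with a thin brass collar at its (0, -52 mm)
- screw_bore (a point): middle of the mouth of the trim screw's bore, on the gauge's upper face (50 mm up), axes as the gauge's. The bore is round, 28 mm wide, upright. On its axis sits a steel screw head 24 mm across with a straight slot right across it: 4 mm wide, 5 mm deep, mouth bevelled to 7 mm. How deep the head sits is not measured: its top lies 3 to 15 mm below the mouth
- screw_mid (a point): point on the bore's axis 9 mm below its mouth, fixed to the gauge: the middle of the range in which the top of the screw head can lie. The head gives when pushed down: 2 N to start it, then 6 N per mm, hard stop after 2 mm (about 14 N), and springs back up. It turns against about 0.03 N m of friction and stays at the angle where it is left
- needle (a joint): angle of the black needle, rad: 0 points along the gauge's +x, grows clockwise seen from above. It follows the screw one to one: turning the screw clockwise makes it grow by the same angle. The slot's lie is not measured: at needle value n the slot runs along the gauge's y axis turned clockwise by n + p, p a hidden constant between -0.35 and +0.35 rad
- red_hand (a joint): angle of the red hand that shows where the needle has to point, same zero and direction as the needle; it stays still. At the start it stands 0.35 to 1.2 rad clockwise of the needle
- needle_tip (a point): tip of the black needle, 36 mm from the middle of the dial
- red_hand_tip (a point): tip of the red hand, 36 mm from the middle of the dial
- driver: flat driver standing upright in its stand, blade down, 150 mm long, 0.11 kg. Origin at the middle of the blade's tip, z up the shaft. Blade 14 mm wide (its y) and 2 mm thick (its x), 14 mm long; shaft 8 mm thick up to 62 mm; round black flange 35 mm across from 62 to 67 mm, which rests on the stand; orange square handle 24 x 24 mm (faces across its x and y) from 67 to 147 mm
- stand: wooden driver stand fixed on the table, 70 x 70 x 70 mm (84 mm wide trim at the foot), origin under its centre
- stand_hole (a point): middle of the mouth of the stand's upright round hole, on its top (70 mm up). The hole is 21 mm wide with a bevelled mouth and goes right through; with the driver home its flange lies on the top and the blade's tip is 62 mm below this point
- glass: stemmed tasting glass, 65 mm wide and 155 mm tall, standing; origin under its foot. Leave it alone
- corkscrew: winged metal corkscrew standing on its bell, 39 x 84 x 138 mm; origin under its centre. Leave it alone
There are look-alikes about, which are no part of the job. Of the things like the driver, leave any that is pink; of the rest the larger one is meant. Of the things that look like the stand, the larger one is meant.

How it is judged (in metres and radians):
On the way, in this order (a step that is already met when the one before it is completed fails the run):
1. the driver is lifted out of its stand (height (world z) of driver above 0.075 m), for 0.1 s.
2. the needle points where the red hand points while the driver, upright over the screw, is pressed against the bottom of its slot with at least 2 N (horizontal distance between needle_tip and red_hand_tip below 0.0035 m and contact force between driver and slot_floor above 2 N and horizontal distance between driver and screw_bore below 0.005 m and angle between driver's own z axis and vertical below 0.15 rad), for 0.2 s.
At the end, for the whole second after the job is handed in: The needle's tip is within 3.5 mm of the red hand's tip seen from above (about 0.1 rad), and the driver stands upright and at rest in the stand's hole, its flange within 4 mm of the top (horizontal distance between needle_tip and red_hand_tip below 0.0035 m and horizontal distance between driver and stand_hole below 0.008 m and z of driver in the frame of stand_hole below -0.058 m and angle between driver's own z axis and vertical below 0.1 rad and linear speed of driver below 0.02 m/s); the robot touches nothing.
It fails at once if the driver loads the gauge with more than 25 N (sum of its contact forces, the turning ones included) (contact force between driver and gauge above 25 N).
It fails at once if the needle, 6 mm or more from its start and not yet at the red hand, is turned (faster than 0.3 rad/s) while the blade presses on the bottom of the slot with less than 1 N (distance of needle_tip from where it was at the start of the episode above 0.006 m and horizontal distance between needle_tip and red_hand_tip above 0.0035 m and (velocity of joint needle above 0.3 rad/s or velocity of joint needle below -0.3 rad/s) and contact force between driver and slot_floor below 1 N).
It fails at once if the robot itself (arm, gripper or fingers) touches the gauge with more than 2 N (contact force between any of the arm, the fingers and gauge above 2 N).
It fails at once if the glass is moved or tipped (distance of glass from where it was at the start of the episode above 0.02 m or angle between glass's own z axis and vertical above 0.3 rad).
It fails at once if the corkscrew is moved or tipped (distance of corkscrew from where it was at the start of the episode above 0.02 m or angle between corkscrew's own z axis and vertical above 0.3 rad).
It also fails if it takes over 67 s, if anything falls off the work surface, if the arm or the gripper's body presses on something with over 40 N, if the wrist force passes 120 N, or if a joint passes its speed limit or range.

## Working session

There is one attempt and no reset: what is moved stays moved. The work goes in short steps, Python scripts to look and compute and a shell command to move; the robot and the scene stay as the last step left them, time stands still between calls to the robot, and variables do not carry over. Pictures are saved under pics/ and viewed, at most 11 in all, crops included, and the job is handed in when it is done.

```bash
mkdir -p pics; ls; python3 - <<'E'
from bench import status,eyes,r
import cv2,numpy as np
print(status.sense())
for n in("scene","top"):
    s=eyes.snapshot(n); cv2.imwrite(f"pics/{n}0.png",s["img"][:,:,::-1]); np.savez(f"{n}0.npz",**s)
    print(n,s["mtx"].tolist(),s["R"].round(4).tolist(),s["t"])
E
```

```text
pics
{'time': 0.0, 'joint_pos': array([-7.46210343e+01,  7.51611007e+00,  8.53275762e+01,  1.10487190e-03,
        8.72621707e+01, -4.89213818e+00]), 'qd': array([ 0.02567597,  0.03982155,  0.00428133,  0.02131989, -0.03440193,
       -0.01997515]), 'joint_efforts': array([ 1.37814095e-04, -5.69395602e+01, -5.00553703e+01,  2.87949683e-05,
        1.46953011e-02,  8.50547281e-06]), 'tool_pos': array([ 207.77037467, -562.30189527,  230.25031281]), 'tcp_rot': array([-1.79894623e+02, -1.01269968e-02,  2.02710408e+01]), 'ft_force': array([ 0.23250845, -0.28407842, -0.70718195]), 'wrist_torque': array([-0.0260204 ,  0.00136011, -0.02536435]), 'grip_force': 0.0, 'finger_gap': 85.45097330424566}
scene [[472.18243964218186, 0.0, 322.0834422210515], [0.0, 472.18243964218186, 200.045539354072], [0.0, 0.0, 1.0]] [[-0.6625, -0.7488, -0.0193], [-0.2994, 0.2883, -0.9095], [0.6866, -0.5968, -0.4152]] [414.57221896 191.30040678 885.37476959]
top [[462.88718999183226, 0.0, 323.15774626502343], [0.0, 462.88718999183226, 200.11051031071997], [0.0, 0.0, 1.0]] [[-0.3216, -0.9469, -0.0027], [-0.9197, 0.3131, -0.2369], [0.2252, -0.0737, -0.9715]] [ 257.00812322  466.36280684 1245.20302037]
```

View pics/scene0.png

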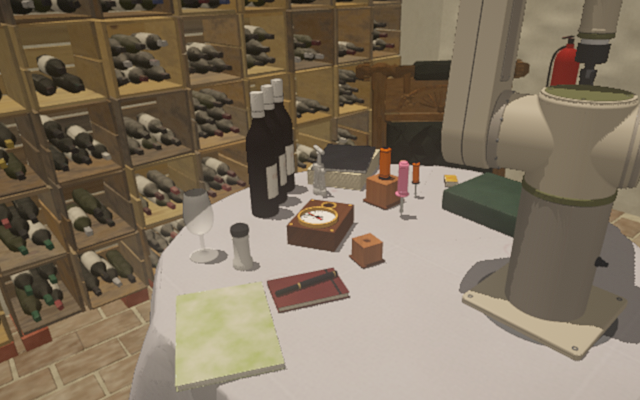

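View pics/top0.png

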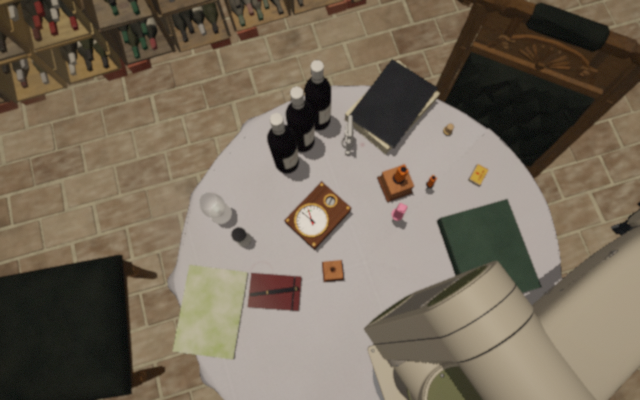

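The scene view shows the gauge at (322,222), the orange driver in its stand at (385,165) and pink and small look-alikes beside it. In the top view the gauge is at (318,215), the driver at (402,175), the glass at (215,208) and the corkscrew at (349,135).

```bash
cat > h.py <<'E'
import numpy as np,cv2
from bench import status,eyes,r
def ray(s,uv):
    R=np.array(s["R"]);t=np.array(s["t"]).ravel();d=R.T@np.linalg.inv(s["mtx"])@np.array([uv[0],uv[1],1.]);return -R.T@t,d
def onz(s,uv,z):
    c,d=ray(s,uv);return (c+d*(z-c[2])/d[2])
def proj(s,X):
    p=np.array(s["mtx"])@(np.array(s["R"])@np.array(X,float)+np.array(s["t"]).ravel());return p[:2]/p[2]
E
python3 - <<'E'
from h import *
s=np.load("top0.npz");c=np.load("scene0.npz")
for n,uv,z in [("handletop",(401,171),155),("standtop",(396,183),70),("dial",(311,220),60),("bore",(330,201),50),("glassfoot",(225,220),0),("corks",(349,150),0),("pink",(400,208),60),("corner L",(286,215),50),("cornerT",(322,184),50),("cornerR",(350,208),50),("cornerB",(315,246),50)]:
    print(n,onz(s,uv,z).round(0))
img=s["img"];cv2.imwrite("pics/topc.png",cv2.resize(img[150:270,270:450,::-1],None,fx=4.4,fy=4.4,interpolation=cv2.INTER_CUBIC))
E
```

```text
handletop [ 510. -119.  155.]
standtop [ 502. -115.   70.]
dial [481. 144.  60.]
bore [517.  75.  50.]
glassfoot [573. 378.   0.]
corks [660. -35.   0.]
pink [ 433. -102.   60.]
corner L [519. 205.  50.]
cornerT [572.  81.  50.]
cornerR [480.  29.  50.]
cornerB [410. 156.  50.]
```

View pics/topc.png

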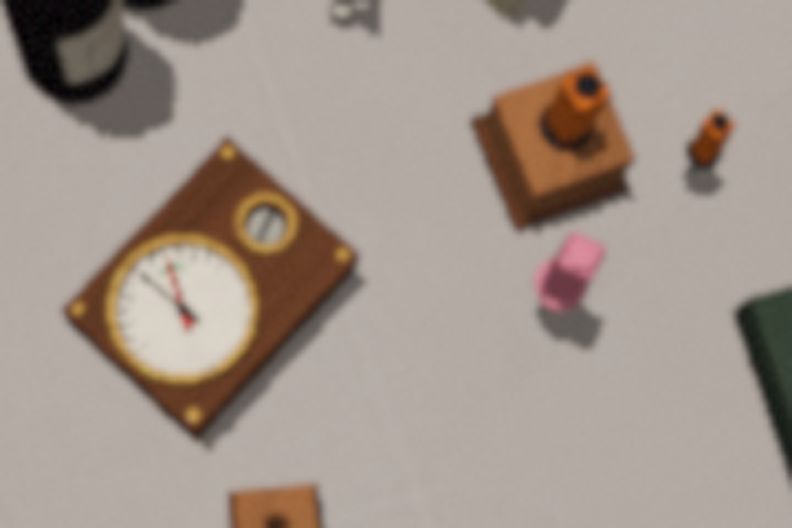

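The crop shows the black needle pointing upper-left, the red hand pointing up from the dial centre (185,315), the slot at (267,225) and the driver handle top at (585,85).

```bash
cat >> h.py <<'E'
from scipy.spatial.transform import Rotation as Ro
def tool():
    q=status.sense();return np.array(q["tool_pos"]),Ro.from_euler("xyz",q["tcp_rot"],degrees=True),q
def go(p,yaw):
    """row (cm, rad) from the present pose to TCP p, tool straight down at yaw"""
    P,R,q=tool();T=Ro.from_euler("xyz",[180,0,yaw],degrees=True)
    return np.r_[R.inv().apply(np.array(p)-P)/10,(R.inv()*T).as_rotvec()].round(4)
E
python3 - <<'E'
from h import *
s=eyes.snapshot("wrist");P,R,q=tool()
c=-s["R"].T@np.ravel(s["t"])
print("cam in tool",R.inv().apply(c-P),R.inv().as_matrix()@s["R"].T, s["mtx"])
print(go([510,-119,330],20.27),go([510,-119,330],60))
E
```

```text
cam in tool [  77.96954492    1.14365787 -142.03018762] [[-9.68560784e-04 -9.51036632e-01 -3.09076667e-01]
 [ 9.99999500e-01 -9.98464169e-04 -6.14226186e-05]
 [-2.50186817e-04 -3.09076571e-01  9.51037124e-01]] [[295.17037196   0.         315.82394342]
 [  0.         295.17037196 200.31153121]
 [  0.           0.           1.        ]]
[ 4.37130e+01 -3.11402e+01 -9.90210e+00 -1.40000e-03 -1.00000e-04
  0.00000e+00] [ 4.37130e+01 -3.11402e+01 -9.90210e+00 -1.30000e-03 -6.00000e-04
 -6.93400e-01]
```

```bash
python3 -m handwheel '{"series": [[[5,-3.5,-5,0,0,0,1],[10,-7,-9.9,0,0,0,1],[15,-10.7,-9.9,0,0,0,1],[20,-14.2,-9.9,0,0,0,1],[25,-17.8,-9.9,0,0,0,1],[30,-21.4,-9.9,0,0,0,1],[35,-25,-9.9,0,0,0,1],[40,-28.5,-9.9,0,0,0,1],[43.7,-31.1,-9.9,0,0,0,1],[43.7,-31.1,-9.9,0,0,0,1],[43.7,-31.1,-9.9,0,0,0,1]]]}'
python3 - <<'E'
from h import *
s=eyes.snapshot("wrist");np.savez("w1.npz",**s);cv2.imwrite("pics/w1.png",s["img"][:,:,::-1]);print(tool()[0])
E
```

```text
time: 1.52
tool_pos: [510.0, -119.4, 329.9]
tcp_rot: [-180.0, 0.1, 20.4]
ft_force: [-0.1, -0.8, 0.2]
finger_gap: 85.2
grip_force: 0.0
[ 509.69356786 -120.21078429  330.01921631]
```

View pics/w1.png

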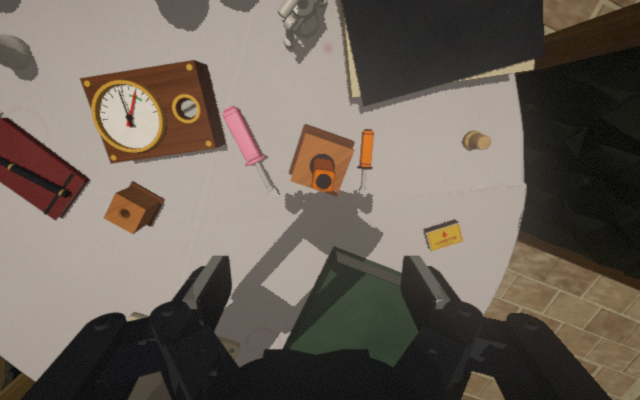

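The wrist view shows the driver handle at (323,178) on the stand at (322,160), the gauge at (150,112) with bore (187,108), the pink driver at (240,130) and the small orange one at (366,150).

```bash
python3 - <<'E'
from h import *
s=np.load("w1.npz");im=s["img"]
a=cv2.resize(im[115:205,275:385,::-1],None,fx=5,fy=5,interpolation=cv2.INTER_CUBIC)
b=cv2.resize(im[80:140,80:210,::-1],None,fx=5,fy=5,interpolation=cv2.INTER_CUBIC)
o=np.zeros((600,800,3),np.uint8);o=np.zeros((450+0,0,3),np.uint8) if 0 else o
a=cv2.resize(a,(367,300));o[:300,:367]=a;o[300:600,:650]=b
cv2.imwrite("pics/w1c.png",o)
E
```

```text
(no output)
```

View pics/w1c.png

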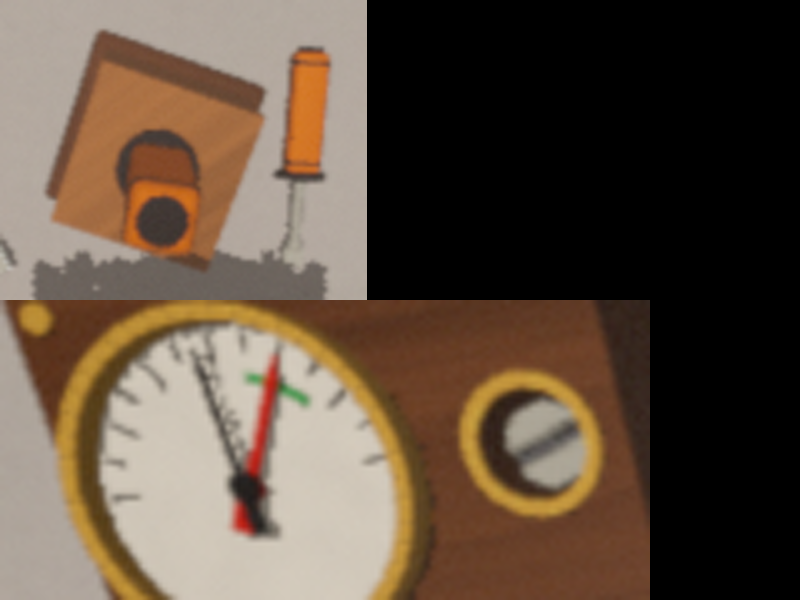

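The crop shows the handle's square top with corners near (131,183), (203,187), (195,257) and (122,248), slightly rotated, and centre (163,221); also the slot in the bore.

```bash
python3 - <<'E'
from h import *
s=np.load("w1.npz");t=np.load("top0.npz");sc=np.load("scene0.npz")
f=lambda p:(275+p[0]/3.335,115+p[1]/3.335)
P=[onz(s,f(p),155)[:2] for p in [(131,181),(203,187),(195,257),(122,248)]]
print(np.round(P,1),onz(s,f((163,221)),158).round(1),"flange",onz(s,f((158,170)),75).round(1))
for i in range(4):
    e=P[(i+1)%4]-P[i];print(np.hypot(*e).round(1),np.degrees(np.arctan2(e[1],e[0])).round(1))
# orange mask, rectified to z=155
hsv=cv2.cvtColor(s["img"],cv2.COLOR_RGB2HSV);m=((hsv[...,0]<18)&(hsv[...,1]>190)&(hsv[...,2]>190)).astype(np.uint8)
m[:,:300]=0;m[:,350:]=0
c=max(cv2.findContours(m,0,1)[0],key=cv2.contourArea)
w=np.array([onz(s,p[0],155)[:2] for p in c],np.float32);print(cv2.minAreaRect(w))
print("stand corners",[onz(s,f(p),70)[:2].round(0) for p in [(103,58),(265,115),(207,270),(52,215)]])
# bore, dial
g=lambda p:(80+p[0]/5,80+(p[1]-300)/5)
print("bore",onz(s,g((532,443)),51),"dial c",onz(s,g((246,488)),58))
b1,b2=onz(s,g((515,455)),41),onz(s,g((577,428)),41);e=b2-b1;print("slot yaw",np.degrees(np.arctan2(e[1],e[0])))
E
```

```text
[[ 519.6 -115.4]
 [ 525.9 -138.2]
 [ 502.7 -144.5]
 [ 497.1 -120.4]] [ 511.3 -129.7  158. ] flange [ 511.5 -129.7   75. ]
23.7 -74.6
24.0 -164.9
24.7 103.0
23.0 12.7
((518.6716918945312, -126.54306030273438), (7.845357418060303, 18.721111297607422), 20.29155158996582)
stand corners [array([545., -94.]), array([ 547., -163.]), array([ 477., -165.]), array([477., -95.])]
bore [517.03934418  69.77561046  51.        ] dial c [479.89323582 137.00923469  58.        ]
slot yaw -48.19730879862949
```

```bash
python3 - <<'E'
from h import *
t=np.load("top0.npz");sc=np.load("scene0.npz")
print(proj(t,[511.4,-129.5,158]),"seen 403.6 169.8")
print(proj(t,[517,70,50]),"seen",270+267/4.4,150+225/4.4, proj(sc,[511.4,-129.5,158]))
print(go([511.4,-129.5,230],14),go([511.4,-129.5,96],14))
E
```

```text
[404.86758784 168.92554224] seen 403.6 169.8
[331.76350788 200.44494505] seen 330.6818181818182 201.13636363636363 [386.27651891 145.9975477 ]
[-1.5350e-01  9.3080e-01  1.0002e+01  0.0000e+00  8.0000e-04  1.0930e-01] [-1.4260e-01  9.3120e-01  2.3402e+01  0.0000e+00  8.0000e-04  1.0930e-01]
```

```bash
python3 -m handwheel '{"series": [[[-0.1,0.85,5,0,0,0.11,1],[-0.1,0.85,10,0,0,0.11,1],[-0.1,0.85,14,0,0,0.11,1],[-0.1,0.85,18,0,0,0.11,1],[-0.1,0.85,21,0,0,0.11,1],[-0.1,0.85,23.4,0,0,0.11,1],[-0.1,0.85,23.4,0,0,0.11,1],[-0.1,0.85,23.4,0,0,0.11,0.1],[-0.1,0.85,23.4,0,0,0.11,0.1],[-0.1,0.85,23.4,0,0,0.11,0.1],[-0.1,0.85,23.4,0,0,0.11,0.1],[-0.1,0.85,23.4,0,0,0.11,0.1]]]}' 40
```

```text
time: 3.08
tool_pos: [512.7, -128.2, 97.2]
tcp_rot: [179.9, -0.1, 14.0]
ft_force: [-1.3, 0.3, 5.4]
finger_gap: 23.2
grip_force: 41.6
```

```bash
python3 -m handwheel '{"series": [[[0,0,0,0,0,0,0.1],[0,0,-3,0,0,0,0.1],[0,0,-6,0,0,0,0.1],[0,0,-10,0,0,0,0.1],[0,0,-14,0,0,0,0.1],[0,0,-16,0,0,0,0.1],[0,0,-16,0,0,0,0.1],[0,0,-16,0,0,0,0.1]]]}' 90
python3 - <<'E'
from h import *
w=eyes.snapshot("wrist");s=eyes.snapshot("scene");P,R,q=tool();print(P,q["ft_force"],q["finger_gap"])
np.savez("w2.npz",**w);np.savez("s2.npz",**s)
tip=P-[0,0,89]
o=np.zeros((400,800,3),np.uint8)
for i,c in enumerate((w,s)):
    u,v=proj(c,tip).round().astype(int);print(u,v);im=cv2.copyMakeBorder(c["img"],60,60,60,60,0)[v:v+120,u:u+120]
    o[:,400*i:400*i+400]=cv2.resize(im[:,:,::-1],(400,400),interpolation=cv2.INTER_CUBIC)
cv2.imwrite("pics/b2.png",o)
E
```

```text
time: 4.08
tool_pos: [511.3, -127.7, 254.1]
tcp_rot: [-179.9, 0.1, 14.0]
ft_force: [-0.4, 0.6, -1.3]
finger_gap: 23.1
grip_force: 88.1
[ 511.12394306 -127.66900908  253.94759723] [ 0.2305725  -0.30549394 -1.31729415] 23.092795850564233
314 204
386 144
```

View pics/b2.png

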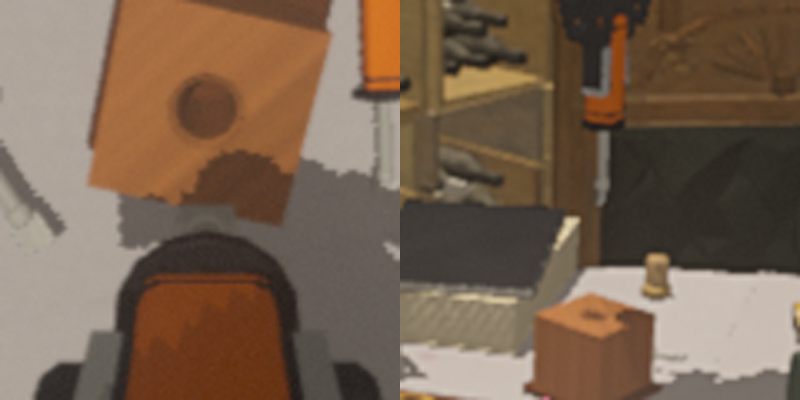

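The wrist crop shows the blade's tip just ahead of the flange at (207,207), wide along the image's horizontal, so the blade's width lies along tool y. The scene crop shows the driver hanging upright, clear of the stand.

```bash
python3 - <<'E'
from h import *
t=np.load("top0.npz");w=np.load("w2.npz");w1=np.load("w1.npz")
print("bottle near edge",onz(t,(287,169),0),onz(t,(295,165),0),"cap",onz(t,(278,121),300))
P,R,q=tool();tip=onz(w,(316,206),P[2]-89.2);print("tip in tool",R.inv().apply(tip-P))
print(go([487,44,200],42),go([487,44,156],42))
E
```

```text
bottle near edge [662.71536988 160.39119455   0.        ] [666.930884   133.90927048   0.        ] cap [684.99880585 150.90970573 300.        ]
tip in tool [-1.88896822  1.62334809 89.20307912]
[ 1.81970e+00 -1.72307e+01  5.42370e+00 -2.70000e-03  2.50000e-03
 -4.89200e-01] [ 1.83310e+00 -1.72219e+01  9.82370e+00 -2.70000e-03  2.50000e-03
 -4.89200e-01]
```

```bash
python3 -m handwheel '{"series": [[[0.5,-4,0,0,0,-0.12,0.1],[1,-8,1,0,0,-0.24,0.1],[1.5,-12,3,0,0,-0.37,0.1],[1.8,-15,5.5,0,0,-0.489,0.1],[1.83,-17.2,7.5,0,0,-0.489,0.1],[1.83,-17.2,9.8,0,0,-0.489,0.1],[1.83,-17.2,9.8,0,0,-0.489,0.1],[1.83,-17.2,9.8,0,0,-0.489,0.1]]]}'
python3 - <<'E'
from h import *
w=eyes.snapshot("wrist");np.savez("w3.npz",**w);P,R,q=tool();print(P,q["tcp_rot"],q["ft_force"],w["t"])
u,v=proj(w,P-[0,0,89.2]);print(u,v)
im=w["img"][60:240,180:420,::-1];cv2.imwrite("pics/w3.png",cv2.resize(im,None,fx=3.33,fy=3.33,interpolation=cv2.INTER_CUBIC))
E
```

```text
time: 5.18
tool_pos: [488.4, 43.1, 158.5]
tcp_rot: [-180.0, 0.0, 42.0]
ft_force: [-0.3, 0.4, -1.2]
finger_gap: 23.3
grip_force: 88.3
[488.819823    43.03060872 159.09060726] [ 1.79964961e+02 -3.89882044e-02  4.19569955e+01] [ 0.07574881 -0.2379548  -0.08928308] [-294.81463539  353.75071825  431.28000651]
315.4639929230697 202.8967682945328
```

View pics/w3.png

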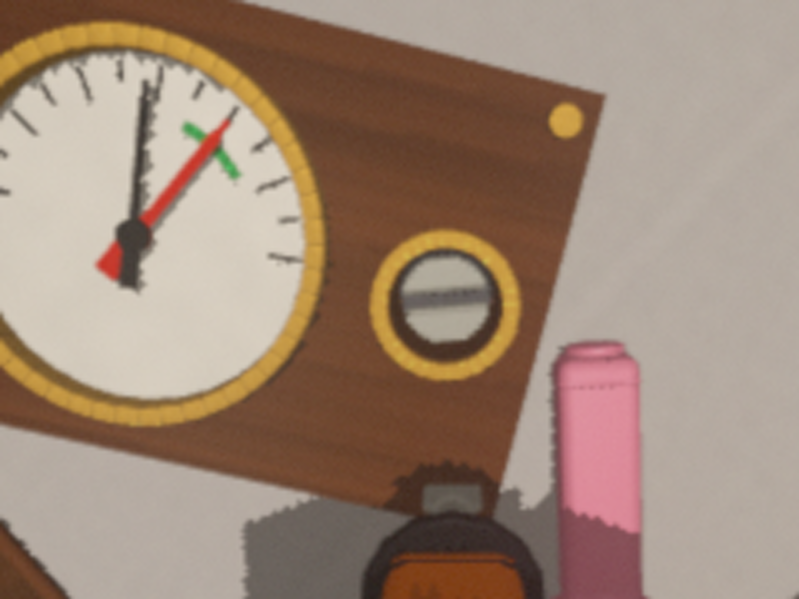

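The crop shows the collar centred at (445,305), the slot running (403,299)–(490,295), and the blade tip at (453,487). The dial centre is (133,235), with the needle tip at (147,83) and the red tip at (229,121).

```bash
python3 - <<'E'
from h import *
w=np.load("w3.npz");P,R,q=tool();f=lambda p:(180+(p[0]+.5)/3.33-.5,60+(p[1]+.5)/3.33-.5)
hsv=cv2.cvtColor(w["img"],cv2.COLOR_RGB2HSV);m=((abs(hsv[...,0].astype(int)-22)<7)&(hsv[...,1]>120)&(hsv[...,2]>140)).astype(np.uint8)
k=np.zeros_like(m);k[120:185,285:342]=1
c=max(cv2.findContours(m*k,0,1)[0],key=cv2.contourArea)
x=np.array([onz(w,p[0],51)[:2] for p in c],np.float32);e=cv2.fitEllipse(x);print("bore",e)
b=np.array(e[0]);hand=onz(w,f((445,305)),51);print(hand)
tip=onz(w,f((453,487)),69.8);tt=R.inv().apply(tip-P);print("tip",tip,tt)
C=onz(w,f((133,235)),56)[:2];N=onz(w,f((147,83)),56)[:2]-C;D=onz(w,f((229,121)),56)[:2]-C
an=lambda v:np.degrees(np.arctan2(v[1],v[0]))
print("C",C,"lens",np.hypot(*N),np.hypot(*D),"needle",an(N),"red",an(D),"gauge y",an(C-b))
s=onz(w,f((490,295)),40)-onz(w,f((403,299.5)),40);print("slot",an(s[:2]))
Y=44
T=Ro.from_euler("xyz",[180,0,Y],degrees=True)
p=np.r_[b,0]-T.apply([tt[0],tt[1],0]);print("TCP target",p,go([p[0],p[1],158],Y))
E
```

```text
bore ((516.8795166015625, 70.68851470947266), (37.428279876708984, 37.724029541015625), 27.90032958984375)
[517.08665116  70.88039583  51.        ]
tip [486.97089806  41.12530918  69.8       ] [-2.70953752  0.12612521 89.28887799]
C [479.69719307 139.0703558 ] lens 35.0938663726985 36.27744820094874 needle 30.86387829354194 red -2.0233629153366337 gauge y 118.53494093640735
slot -45.14298471529933
TCP target [ 5.18740981e+02  7.26614445e+01 -1.54458839e-17] [ 4.206e+00 -2.031e-01  1.118e-01  6.000e-04 -7.000e-04 -3.570e-02]
```

```bash
cat > chk.py <<'E'
import sys
from h import *
F=[];
for i in range(3): F.append(status.sense()["ft_force"]);eyes.snapshot("wrist")
F=np.mean(F,0);P,R,q=tool();print("F",F.round(2),"P",P.round(2),"yaw",q["tcp_rot"].round(2),"t",round(q["time"],2),flush=True)
sys.exit(1 if F[2]>float(sys.argv[1]) else 0)
E
python3 -m handwheel '{"series": [[[2,-0.1,0,0,0,-0.025,0.1],[4.2,-0.2,0,0,0,-0.05,0.1],[4.2,-0.2,0,0,0,-0.05,0.1],[4.2,-0.2,1,0,0,-0.05,0.1],[4.2,-0.2,2,0,0,-0.05,0.1],[4.2,-0.2,2,0,0,-0.05,0.1]]]}' >/dev/null; python3 chk.py 2 &&
python3 -m handwheel '{"series": [[[0,0,0.15,0,0,0,0.1],[0,0,0.3,0,0,0,0.1]]]}' >/dev/null; python3 chk.py 2 &&
python3 -m handwheel '{"series": [[[0,0,0.1,0,0,0,0.1],[0,0,0.1,0,0,0,0.1]]]}' >/dev/null; python3 chk.py 2 && python3 -m handwheel '{"series": [[[0,0,0.1,0,0,0,0.1],[0,0,0.1,0,0,0,0.1]]]}'>/dev/null; python3 chk.py 2
```

```text
F [-0.33 -0.4  -1.1 ] P [518.19  72.73 138.41] yaw [ 1.800e+02 -1.000e-02  4.483e+01] t 6.12
F [ 0.52 -0.2  -1.11] P [518.18  72.93 135.24] yaw [-180.      0.     44.86] t 6.53
F [ 0.12  0.22 -0.88] P [518.23  72.89 134.32] yaw [180.    -0.    44.85] t 6.92
F [-0.07  0.13 -1.04] P [518.21  72.87 133.29] yaw [-180.      0.     44.85] t 7.33
```

```bash

python3 -m handwheel '{"series": [[[0,0,0.1,0,0,0,0.1],[0,0,0.1,0,0,0,0.1]]]}' >/dev/null; python3 chk.py 0.7 && 
python3 -m handwheel '{"series": [[[0,0,0.1,0,0,0,0.1],[0,0,0.1,0,0,0,0.1]]]}' >/dev/null && python3 chk.py 0.7 && 
python3 -m handwheel '{"series": [[[0,0,0.1,0,0,0,0.1],[0,0,0.1,0,0,0,0.1]]]}' >/dev/null && python3 chk.py 0.7 && 
python3 -m handwheel '{"series": [[[0,0,0.1,0,0,0,0.1],[0,0,0.1,0,0,0,0.1]]]}' >/dev/null && python3 chk.py 0.7 && 
python3 -m handwheel '{"series": [[[0,0,0.1,0,0,0,0.1],[0,0,0.1,0,0,0,0.1]]]}' >/dev/null && python3 chk.py 0.7 && 
python3 -m handwheel '{"series": [[[0,0,0.1,0,0,0,0.1],[0,0,0.1,0,0,0,0.1]]]}' >/dev/null && python3 chk.py 0.7 && 
python3 -m handwheel '{"series": [[[0,0,0.1,0,0,0,0.1],[0,0,0.1,0,0,0,0.1]]]}' >/dev/null && python3 chk.py 0.7 && 
python3 -m handwheel '{"series": [[[0,0,0.1,0,0,0,0.1],[0,0,0.1,0,0,0,0.1]]]}' >/dev/null && python3 chk.py 0.7
```

```text
F [-0.04  0.25 -1.39] P [518.19  72.89 132.28] yaw [-180.      0.     44.85] t 7.72
F [-0.84  0.1  -1.07] P [518.2   72.91 131.3 ] yaw [-180.     -0.     44.85] t 8.12
F [ 0.51  0.36 -1.21] P [518.19  72.9  130.27] yaw [-180.      0.     44.85] t 8.53
F [-0.3   0.02 -1.92] P [518.2   72.9  129.28] yaw [-180.      0.     44.85] t 8.93
F [-0.56  0.27 -0.85] P [518.21  72.89 128.29] yaw [180.     0.    44.85] t 9.32
F [ 0.21 -0.23 -1.42] P [518.22  72.9  127.3 ] yaw [-180.      0.     44.85] t 9.72
F [ 0.18 -0.58 -0.8 ] P [518.21  72.88 126.28] yaw [-180.      0.     44.85] t 10.12
F [ 0.79 -0.28 -1.18] P [518.2   72.91 125.27] yaw [-180.      0.     44.85] t 10.53
```

```bash

python3 -m handwheel '{"series": [[[0,0,0.1,0,0,0,0.1],[0,0,0.1,0,0,0,0.1]]]}' >/dev/null; python3 chk.py 0.7 && 
python3 -m handwheel '{"series": [[[0,0,0.1,0,0,0,0.1],[0,0,0.1,0,0,0,0.1]]]}' >/dev/null && python3 chk.py 0.7 && 
python3 -m handwheel '{"series": [[[0,0,0.1,0,0,0,0.1],[0,0,0.1,0,0,0,0.1]]]}' >/dev/null && python3 chk.py 0.7 && 
python3 -m handwheel '{"series": [[[0,0,0.1,0,0,0,0.1],[0,0,0.1,0,0,0,0.1]]]}' >/dev/null && python3 chk.py 0.7 && 
python3 -m handwheel '{"series": [[[0,0,0.1,0,0,0,0.1],[0,0,0.1,0,0,0,0.1]]]}' >/dev/null && python3 chk.py 0.7 && 
python3 -m handwheel '{"series": [[[0,0,0.1,0,0,0,0.1],[0,0,0.1,0,0,0,0.1]]]}' >/dev/null && python3 chk.py 0.7 && 
python3 -m handwheel '{"series": [[[0,0,0.1,0,0,0,0.1],[0,0,0.1,0,0,0,0.1]]]}' >/dev/null && python3 chk.py 0.7 && 
python3 -m handwheel '{"series": [[[0,0,0.1,0,0,0,0.1],[0,0,0.1,0,0,0,0.1]]]}' >/dev/null && python3 chk.py 0.7
```

```text
F [-0.21  0.4   0.68] P [518.36  72.9  124.49] yaw [ 1.7999e+02 -1.0000e-02  4.4850e+01] t 10.93
F [-1.31 -0.11  4.18] P [518.44  72.93 123.65] yaw [ 1.7998e+02 -2.0000e-02  4.4850e+01] t 11.32
```

```bash

python3 -m handwheel '{"series": [[[0,0,0.03,0,0,0,0.1],[0,0.006,0.03,0,0,0.05,0.1],[0,0.013,0.03,0,0,0.1,0.1],[-0.003,0.02,0.03,0,0,0.15,0.1],[-0.003,0.026,0.03,0,0,0.2,0.1],[-0.005,0.032,0.03,0,0,0.25,0.1],[-0.006,0.038,0.03,0,0,0.3,0.1],[-0.006,0.038,0.03,0,0,0.3,0.1]]]}'; python3 chk.py 9
python3 - <<'E'
from h import *
w=eyes.snapshot("wrist");np.savez("w4.npz",**w);P,R,q=tool();print(q["wrist_torque"])
C=[479.7,139.07,58];u,v=proj(w,C).round().astype(int);print(u,v)
o=w["img"][max(v-60,0):v+60,max(u-60,0):u+100,::-1];cv2.imwrite("pics/w4.png",cv2.resize(o,None,fx=4.5,fy=4.5,interpolation=cv2.INTER_CUBIC))
E
```

```text
time: 12.32
tool_pos: [518.9, 72.6, 123.4]
tcp_rot: [180.0, -0.1, 27.6]
ft_force: [-0.2, 0.6, 5.3]
finger_gap: 23.3
grip_force: 89.1
F [-0.94 -0.08  5.47] P [518.87  72.55 123.46] yaw [ 1.7997e+02 -5.0000e-02  2.7660e+01] t 12.47
[-0.03274342  0.15597665 -0.00206626]
212 218
```

View pics/w4.png

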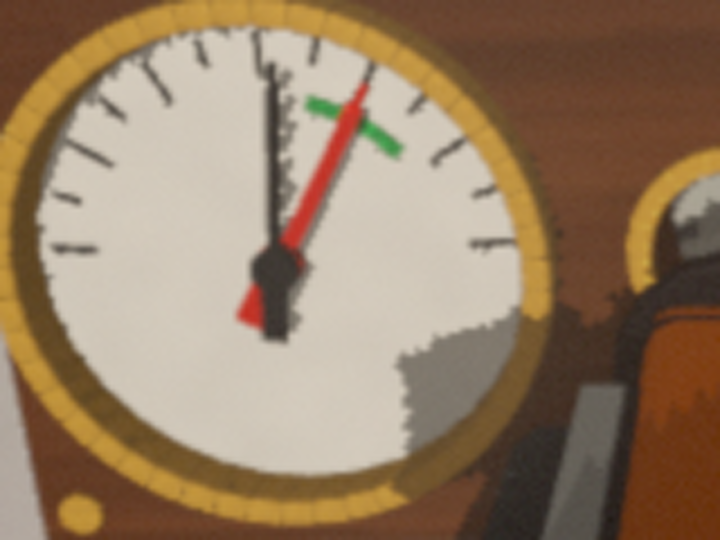

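The needle tip is at (270,70) and the red tip at (366,85) around centre (276,268), so the needle has followed partly and slot play has been taken up.

```bash
cat >> h.py <<'E'
def ang(w,x0,y0,k,c,n,d):
    f=lambda p:(x0+(p[0]+.5)/k-.5,y0+(p[1]+.5)/k-.5)
    C,N,D=[onz(w,f(p),56)[:2] for p in(c,n,d)];a=lambda v:np.degrees(np.arctan2(v[1],v[0]))
    return a(N-C),a(D-C),np.hypot(*(N-C)),np.hypot(*(D-C)),np.hypot(*(N-D))
E
python3 - <<'E'
from h import *
w=np.load("w4.npz");print(ang(w,152,158,4.5,(276,268),(270,66),(366,85)))
E
```

```text
(np.float64(23.051417220084574), np.float64(-1.926337846479657), np.float64(34.931290118750745), np.float64(36.416080805306194), np.float64(15.496828631426562))
```

```bash

python3 -m handwheel '{"series": [[[0,0.006,0,0,0,0.05,0.1],[0,0.013,0,0,0,0.1,0.1],[-0.003,0.02,0,0,0,0.15,0.1],[-0.003,0.026,0,0,0,0.2,0.1],[-0.005,0.032,0,0,0,0.25,0.1],[-0.006,0.038,0,0,0,0.3,0.1],[-0.008,0.045,0,0,0,0.35,0.1],[-0.01,0.05,0,0,0,0.4,0.1],[-0.012,0.055,0,0,0,0.435,0.1],[-0.012,0.055,0,0,0,0.435,0.1],[-0.012,0.055,0,0,0,0.435,0.1]]]}'; python3 chk.py 9
python3 - <<'E'
from h import *
w=eyes.snapshot("wrist");np.savez("w5.npz",**w)
C=[479.7,139.07,58];u,v=proj(w,C).round().astype(int);print(u,v)
o=w["img"][max(v-60,0):v+60,max(u-60,0):u+100,::-1];cv2.imwrite("pics/w5.png",cv2.resize(o,None,fx=4.5,fy=4.5,interpolation=cv2.INTER_CUBIC))
E
```

```text
time: 13.9
tool_pos: [518.9, 72.0, 123.4]
tcp_rot: [180.0, -0.0, 2.7]
ft_force: [-0.6, -0.5, 5.6]
finger_gap: 22.7
grip_force: 89.1
F [-0.61 -0.32  5.31] P [518.92  72.   123.4 ] yaw [ 1.7999e+02 -4.0000e-02  2.7400e+00] t 14.05
227 257
```

View pics/w5.png

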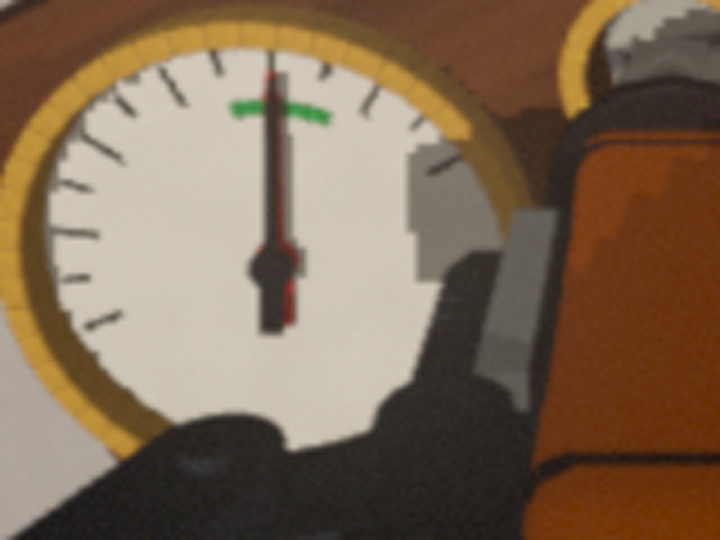

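The needle lies on the red hand, with both near (272,75). Now I'll unload the torque, lift out, and work out the way back to the stand.

```bash

python3 -m handwheel '{"series": [[[0,0,0,0,0,-0.03,0.1],[0,-0.005,0,0,0,-0.07,0.1],[0,-0.005,0,0,0,-0.07,0.1],[0,-0.005,-0.5,0,0,-0.07,0.1],[0,-0.005,-1.5,0,0,-0.07,0.1],[0,-0.005,-4,0,0,-0.07,0.1],[0,-0.005,-8,0,0,-0.07,0.1],[0,-0.005,-12,0,0,-0.07,0.1],[0,-0.005,-12,0,0,-0.07,0.1]]]}'; python3 - <<'E'
from h import *
w=np.load("w2.npz");f=(314-60+207/3.333,204-60+105/3.333);print("hole w2",onz(w,f,70),"tip w2",onz(w,(316,206),164.8))
w1=np.load("w1.npz")
print(go([511.5,-127.8,245],14))
w=eyes.snapshot("top");cv2.imwrite("pics/t6.png",cv2.resize(w["img"][180:250,280:360,::-1],None,fx=7,fy=7,interpolation=cv2.INTER_CUBIC))
E
```

```text
time: 15.22
tool_pos: [520.7, 72.2, 247.7]
tcp_rot: [180.0, -0.4, 6.7]
ft_force: [-0.1, 0.1, -1.4]
finger_gap: 23.3
grip_force: 88.5
hole w2 [ 512.74080714 -128.82734148   70.        ] tip w2 [ 509.39473298 -129.58839105  164.8       ]
[-3.26340e+00  1.97509e+01  2.56300e-01  1.00000e-03 -7.20000e-03
 -1.26600e-01]
```

```bash
python3 - <<'E'
from h import *
print(go([472.7,-137.7,170],14))
E
```

```text
[-7.1449e+00  2.0285e+01  7.4890e+00  5.0000e-04 -3.5000e-03 -1.2660e-01]
```

```bash
python3 -m handwheel '{"series": [[[-2,5,0,0,0,-0.05,0.1],[-4,10,0,0,0,-0.1,0.1],[-6,15,0,0,0,-0.127,0.1],[-7.1,20.3,2,0,0,-0.127,0.1],[-7.1,20.3,6,0,0,-0.127,0.1],[-7.1,20.3,7.5,0,0,-0.127,0.1],[-7.1,20.3,7.5,0,0,-0.127,0.1],[-7.1,20.3,7.5,0,0,-0.127,0.1]]]}'
python3 - <<'E'
from h import *
w=eyes.snapshot("wrist");np.savez("w7.npz",**w);P,R,q=tool();print(P,q["tcp_rot"],proj(w,P-[0,0,89.2]))
cv2.imwrite("pics/w7.png",cv2.resize(w["img"][100:230,230:400,::-1],None,fx=4.5,fy=4.5,interpolation=cv2.INTER_CUBIC))
E
```

```text
time: 16.27
tool_pos: [472.8, -137.4, 169.3]
tcp_rot: [180.0, -0.1, 14.1]
ft_force: [0.2, 0.0, 0.1]
finger_gap: 22.9
grip_force: 88.7
[ 472.99289313 -137.54273233  169.59819267] [ 1.79922096e+02 -1.08376935e-01  1.41010340e+01] [314.29972483 203.69920917]
```

View pics/w7.png

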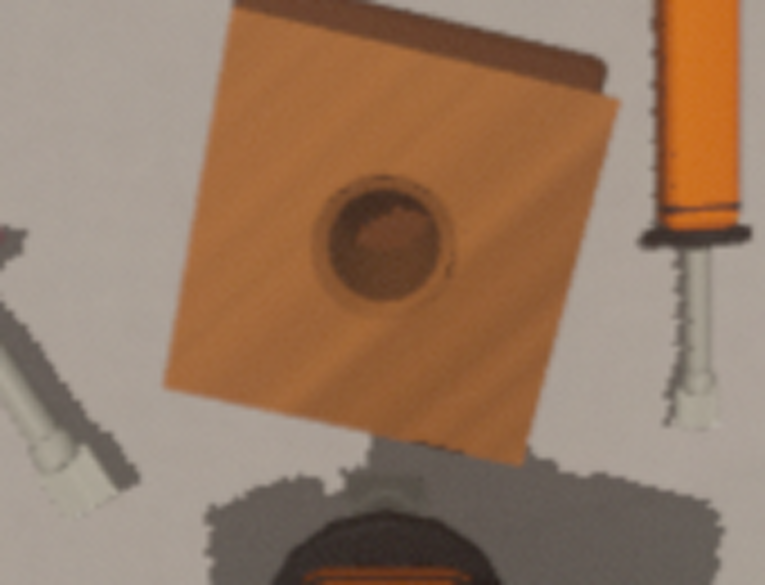

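The hole's mouth is centred at (384,245) and the blade tip at about (386,477), in line with it.

```bash
python3 - <<'E'
from h import *
w=np.load("w7.npz");P,R,q=tool();f=lambda p:(230+(p[0]+.5)/4.5-.5,100+(p[1]+.5)/4.5-.5)
h=onz(w,f((384,245)),70);t=onz(w,f((386,477)),P[2]-89.2);d=R.inv().apply(h-t);print(h,t,d,t-P)
E
```

```text
[ 511.32416627 -128.52279465   70.        ] [ 471.59080757 -138.82031588   80.39819267] [41.02516702 -0.32113783 10.47538491] [ -1.40208556  -1.27758354 -89.2       ]
```

```bash
python3 -m handwheel '{"series": [[[2,0,0,0,0,0,0.1],[4.1,0,0,0,0,0,0.1],[4.1,0,0,0,0,0,0.1],[4.1,0,1,0,0,0,0.1],[4.1,0,2,0,0,0,0.1],[4.1,0,2,0,0,0,0.1]]]}' && python3 chk.py 2 && python3 -m handwheel '{"series": [[[0,0,1,0,0,0,0.1],[0,0,2,0,0,0,0.1],[0,0,3,0,0,0,0.1],[0,0,4,0,0,0,0.1],[0,0,4.8,0,0,0,0.1],[0,0,5,0,0,0,0.1],[0,0,5,0,0,0,0.1]]]}' && python3 chk.py 2 
```

```text
time: 17.08
tool_pos: [510.3, -127.7, 146.4]
tcp_rot: [-179.9, 0.1, 14.0]
ft_force: [-0.1, -0.2, -0.9]
finger_gap: 23.0
grip_force: 88.7
F [ 0.   -0.11 -0.6 ] P [ 511.56 -128.    148.07] yaw [-180.      0.     14.01] t 17.23
time: 18.1
tool_pos: [511.8, -128.0, 98.1]
tcp_rot: [180.0, -0.0, 14.0]
ft_force: [0.1, 0.6, -1.2]
finger_gap: 23.1
grip_force: 88.9
F [ 0.1   0.15 -1.32] P [ 512.03 -128.     98.37] yaw [ 1.7998e+02 -4.0000e-02  1.4030e+01] t 18.25
```

```bash
python3 -m handwheel '{"series": [[[0,0,0.1,0,0,0,0.1],[0,0,0.1,0,0,0,0.1]]]}' >/dev/null && python3 chk.py 0.7 && python3 -m handwheel '{"series": [[[0,0,0.07,0,0,0,0.1],[0,0,0.07,0,0,0,0.1]]]}' >/dev/null && python3 chk.py 0.7 && python3 -m handwheel '{"series": [[[0,0,0.07,0,0,0,0.1],[0,0,0.07,0,0,0,0.1]]]}' >/dev/null && python3 chk.py 0.7
```

```text
F [-0.64  0.04  1.37] P [ 512.01 -128.04   97.38] yaw [ 1.7997e+02 -4.0000e-02  1.4020e+01] t 18.65
```

Flange is on the stand. Release, retreat straight up, and look.

```bash
python3 -m handwheel '{"series": [[[0,0,0,0,0,0,0.5],[0,0,0,0,0,0,1],[0,0,0,0,0,0,1],[0,0,0,0,0,0,1],[0,0,0,0,0,0,1],[0,0,-4,0,0,0,1],[0,0,-9,0,0,0,1],[0,0,-15,0,0,0,1],[0,0,-21,0,0,0,1],[0,0,-25,0,0,0,1],[0,0,-25,0,0,0,1],[0,0,-25,0,0,0,1]]]}'
python3 - <<'E'
from h import *
w=eyes.snapshot("wrist");s=eyes.snapshot("scene");np.savez("w8.npz",**w)
u,v=proj(w,[480,139,58]).round().astype(int);a,b=proj(w,[512,-128,110]).round().astype(int);c,d=proj(s,[512,-128,110]).round().astype(int);print(u,v,a,b)
cr=lambda im,u,v:cv2.resize(cv2.copyMakeBorder(im,45,45,45,45,0)[v:v+90,u:u+90,::-1],(396,396),interpolation=cv2.INTER_CUBIC)
big=np.hstack([cr(w["img"],u,v),cr(s["img"],c,d)]);cv2.imwrite("pics/fin.png",big)
E
```

```text
time: 20.15
tool_pos: [511.5, -127.9, 346.2]
tcp_rot: [-180.0, 0.0, 14.0]
ft_force: [0.6, -0.5, -0.4]
finger_gap: 85.3
grip_force: 0.0
129 137 315 167
```

View pics/fin.png

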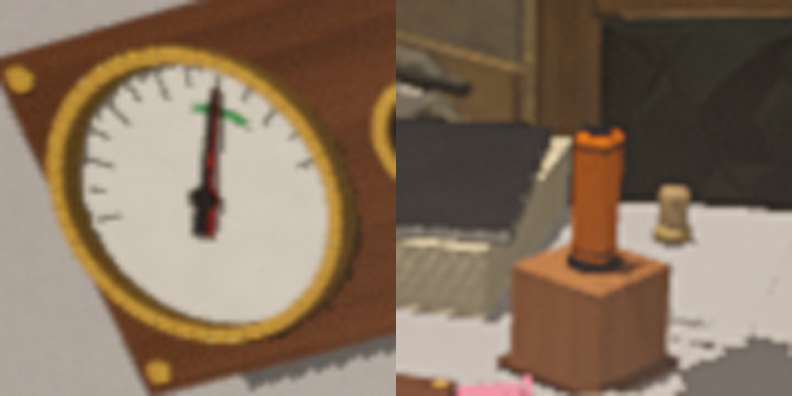

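The needle covers the red hand, both tips near (217,88), and the driver stands upright with its flange on the stand.

```bash
python3 -c "
from bench import r
print(r.hand_in())"
```

```text
the job is handed in; nothing more can be done
None
```

The job is handed in: the needle was turned clockwise onto the red hand with about 6.5 N on the screw, the driver is home in its stand, the glass and corkscrew were left alone, and it took about 20 s; no verdict came back.

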